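Unload the kiln shelf

TASK

Unload the kiln shelf after the firing: stand every bud vase from it upright in an empty cell of the divided crate, one to a cell, setting each down gently rather than dropping it and leaving the vases already packed where they are. Sort the kiln furniture into the two-compartment tray, square posts in the large compartment and three-armed stilts in the small one. Leave the bottle and the bowl on the bench alone.

Things in the scene. Friction and masses are not known exactly. Their poses are not given: they have to be found in the camera images.
- vase0: bud vase, dark slate glaze with a bare clay foot, 100 mm tall: round body 59 mm across up to 50 mm height, then a straight round neck 25 mm across from 62 to 100 mm height (grip it there). Origin at the centre of its underside, z up along its axis. About 0.16 kg, most of it in a thick, heavy bottom. Starts standing on the kiln shelf; may be absent.
- vase1: bud vase, dark slate glaze with a bare clay foot, 100 mm tall: round body 59 mm across up to 50 mm height, then a straight round neck 25 mm across from 62 to 100 mm height (grip it there). Origin at the centre of its underside, z up along its axis. About 0.16 kg, most of it in a thick, heavy bottom. Starts standing on the kiln shelf; may be absent.
- vase2: bud vase, dark slate glaze with a bare clay foot, 100 mm tall: round body 59 mm across up to 50 mm height, then a straight round neck 25 mm across from 62 to 100 mm height (grip it there). Origin at the centre of its underside, z up along its axis. About 0.16 kg, most of it in a thick, heavy bottom. Starts standing on the kiln shelf; may be absent.
- vase3: bud vase, dark slate glaze with a bare clay foot, 100 mm tall: round body 59 mm across up to 50 mm height, then a straight round neck 25 mm across from 62 to 100 mm height (grip it there). Origin at the centre of its underside, z up along its axis. About 0.16 kg, most of it in a thick, heavy bottom. Starts standing on the kiln shelf; may be absent.
- packed0: bud vase of the same kind, already packed, dark slate glaze with a bare clay foot, 100 mm tall: round body 59 mm across up to 50 mm height, then a straight round neck 25 mm across from 62 to 100 mm height (grip it there). Origin at the centre of its underside, z up along its axis. About 0.16 kg, most of it in a thick, heavy bottom. In a crate cell from the start, to stay there; may be absent.
- packed1: bud vase of the same kind, already packed, dark slate glaze with a bare clay foot, 100 mm tall: round body 59 mm across up to 50 mm height, then a straight round neck 25 mm across from 62 to 100 mm height (grip it there). Origin at the centre of its underside, z up along its axis. About 0.16 kg, most of it in a thick, heavy bottom. In a crate cell from the start, to stay there; may be absent.
- packed2: bud vase of the same kind, already packed, dark slate glaze with a bare clay foot, 100 mm tall: round body 59 mm across up to 50 mm height, then a straight round neck 25 mm across from 62 to 100 mm height (grip it there). Origin at the centre of its underside, z up along its axis. About 0.16 kg, most of it in a thick, heavy bottom. In a crate cell from the start, to stay there; may be absent.
- post0: square kiln post of cream fired clay, 36 x 36 mm across its sides and 76 mm tall, with a small dark bore mark on top. Origin at its very middle (38 mm above its underside as it stands), z along its length, x and y square to its sides. About 0.16 kg. Starts standing on the kiln shelf; may be absent.
- post1: square kiln post of cream fired clay, 36 x 36 mm across its sides and 76 mm tall, with a small dark bore mark on top. Origin at its very middle (38 mm above its underside as it stands), z along its length, x and y square to its sides. About 0.16 kg. Starts standing on the kiln shelf; may be absent.
- post2: square kiln post of cream fired clay, 36 x 36 mm across its sides and 76 mm tall, with a small dark bore mark on top. Origin at its very middle (38 mm above its underside as it stands), z along its length, x and y square to its sides. About 0.16 kg. Starts standing on the kiln shelf; may be absent.
- stilt0: three-armed off-white clay star stilt: arms 120 degrees apart, 11 mm wide, 14 mm high, reaching 32 mm from the middle, one along its +x; an 8 mm point on top near each arm's end. Origin at the middle of its flat underside, z up. About 0.04 kg. Can be pinched across one arm 17 mm out. Starts flat, points up, on the kiln shelf; may be absent.
- stilt1: three-armed off-white clay star stilt: arms 120 degrees apart, 11 mm wide, 14 mm high, reaching 32 mm from the middle, one along its +x; an 8 mm point on top near each arm's end. Origin at the middle of its flat underside, z up. About 0.04 kg. Can be pinched across one arm 17 mm out. Starts flat, points up, on the kiln shelf; may be absent.
- kiln_shelf: kiln shelf, a pale slab 320 x 290 x 16 mm (x, y, z) lying fixed on the bench. Origin at the centre of its underside; its top is 16 mm above.
- crate: open wooden crate of 3 x 2 cells, fixed, left or right of the kiln shelf; 250 mm along x, 170 along y, 60 high; walls, dividers (as high as the walls) and floor 6 mm thick. Origin at the centre of its underside. Cells about 75 x 76 mm inside, middles at x -81.5, 0, 81.5 and y -41, 41 mm in its frame.
- tray: open plywood kiln-furniture tray, fixed, on the other side of the shelf; 264 mm along x, 170 along y, 50 high, walls and floor 6 mm. A partition makes a large compartment (154 x 158 mm inside, at its -x end) and a small one (92 x 158 mm, at its +x end). Origin at the centre of its underside.
- post_bay (a point): middle of the floor of the tray's large compartment; axes as the tray's.
- stilt_bay (a point): middle of the floor of the tray's small compartment; axes as the tray's.
- sprayer: white plastic bottle with a black cap, 60 mm across and 150 mm tall, standing beyond the kiln shelf. Bystander. Origin at the centre of its underside.
- water_bowl: terracotta bowl, 90 mm across and 45 mm high, standing beyond the kiln shelf. Bystander. Origin at the centre of its underside.
Things that resemble listed ones, but are neither listed nor needed, are in the scene too. What is shaped like the vase0 but purple is not meant. Leave any purple look-alike of the packed2 alone.

How it is judged:
By the outcome, as a careful person would: the job done as asked, in the order asked, and still so for the second after the job is handed in, with the robot touching nothing.
Of vase0, vase1, vase2, vase3 only 3 to 4 are there at a start; the rules pass over those that are not, and their reading is None.
Of post0, post1, post2 only 2 to 3 are there at a start; the rules pass over those that are not, and their reading is None.
Of stilt0, stilt1 only 1 to 2 are there at a start; the rules pass over those that are not, and their reading is None.
Of packed0, packed1, packed2 only 1 to 2 are there at a start; the rules pass over those that are not, and their reading is None.
At some moment in a run one of vase0, vase1, vase2, vase3, post0, post1, post2, stilt0, stilt1 may be knocked a few centimetres aside while the robot is not near it.
It also fails if it takes over 210 s, if anything falls off the work surface, if the arm or the gripper's body presses on something with over 40 N, if the wrist force passes 120 N, or if a joint passes its speed limit or range.

ROBOT

A 6-joint arm with a two-finger parallel gripper is mounted at the origin on the work surface. World frame = base frame: x ahead of the robot, y to its left, z up, the work surface at z = 0. Lengths are in mm, angles in rad, forces in N, time in s.
With the tool pointing down it reaches from about 350 to 925 mm from the base axis. Payload 6.4 kg.
Tool frame: the origin (TCP) lies on the centre line of the jaws, within the pads' length; the fingertips stand 17 mm ahead of it and the grasp point (between the pads) lies 2 mm behind it; z points along the fingers, y is the line along which they close (so a half turn about z gives the same grasp; the last joint's range is limited). The gripper opens to 94 mm and grips with 3 to 60 N. Pads are 16 mm wide; open, the fingers measure 119 mm over their backs; the gripper's body (75 mm by 177 mm) begins 78 mm behind the grasp point.
Start: joints at [0.98, 0.245, 1.558, -0, 1.339, -0.174], TCP at [263.142, 594.365, 222.455] pointing down, gripper open.
Joint ranges: [-3.13, 3.13], [-1.02, 2.26], [0.13, 2.54], [-0.95, 4.09], [0.21, 2.88], [-2.74, 2.74]. Speed limits (rad/s): [2.57, 2.57, 3.14, 3.14, 3.14, 3.14].

INTERFACE

Orientations are given as a rotation vector (axis times angle).
In Python, from workcell import bot gives the robot as it stands.
- The arm moves only by the tool drive_tool, never from a script. Its argument "series" is a list of rows, each a list of 3 entries, a list of its own where there are three numbers: the closure, from 0 (fully open) to 1 (shut), then the shift along the tool's x, y, z in mm, then the turn about the tool's z in rad. In form: [[hand, [tx, ty, tz], yaw], ...]. A call has 1 to 12 rows; each row is the pose to reach, as a shift and turn from the pose commanded when the call began, along the tool's axes at that moment; what a row does not reach only later rows make up. A row lasts 1/8 s, in which the tool goes at most 62.5 mm and 10.7 degrees, less where a joint would pass 70% of its speed; a pose out of reach is approached as far as the arm can. A call with a gripper value outside its range is refused whole. The fingers move at their own pace and stop on an object; the grip force is fixed at half the most. Time passes only in rows, so rows that repeat a pose let the fingers close. It gives the time, the measured TCP pose, the force, the opening and the grip force at its end, in the units of the state.
- bot.read_state(): the state, without advancing time (a new reading comes with each control period).
- bot.capture(name): name is "scene" or "top" or "wrist"; returns the picture (480x640x3 uint8, blue, green, red); there is no depth.
- bot.calibration(name): a dict with "camera_matrix" (3x3 intrinsics, pixels), "extrinsics" (4x4, takes a point from camera to world coordinates); the wrist camera has in their place "tool_from_camera" (4x4, takes a point from camera to tool coordinates, whose origin is the TCP and whose axes are the flange's). Camera axes: x right, y up, looking along -z (the intrinsics and any distortion apply to the point x, -y, -z); pixel columns grow to the right and rows downward; lengths in mm; the calibration is good to about 2 mm. The wrist camera is an equidistant fisheye: a pixel r from the principal point sees the ray r / f radians off the axis. A picture is of the moment at which its call begins: read the wrist's pose just before it. calibration takes no time and is no camera call.
- bot.hand_in(): hands the job in; it is judged then, once.
The state is a dict: "clock": time; "joint_pos": joint angles; "qvel": joint speeds; "effort": joint torques, N m; "tcp_pos": TCP position; "eef_rot": TCP orientation; "ft_force": force on the tool from outside, world axes, zero at the start; "ft_torque": the same for the moment, N m; "grip_width": finger opening in mm; "gripper_force": force on a finger pad.
Only numpy, scipy, OpenCV 4.12 (cv2) and the standard library are available. Lean on these libraries where they do the work, as an engineer would, in place of code of your own. Each camera call takes 0.05 s, during which the arm holds its last target. There are 200 camera calls.

## Working session

There is one attempt and no reset: what is moved stays moved. The work goes in short steps, Python scripts to look and compute and a tool call to move; the robot and the scene stay as the last step left them, time stands still between calls to the robot, and variables do not carry over. Pictures are saved under pics/ and viewed, at most 14 in all, crops included, and the job is handed in when it is done.

Besides the shell and the picture viewer there is one more tool, called as name(argument=value, ...) on one line, values as JSON. drive_tool: Moves the arm, as the interface text tells. Its arguments: {"type":"object","properties":{"series":{"type":"array"}},"required":["series"]}

```bash
ls; mkdir -p pics; python3 - <<'E'
from workcell import bot
import cv2
for n in("scene","top"):
    cv2.imwrite(f"pics/{n}0.png",bot.capture(n)); c=bot.calibration(n); print(n,c)
print(bot.calibration("wrist")); print(bot.read_state())
E
```

```text
pics
scene {'camera_matrix': array([[529.42773627,   0.        , 324.78293145],
       [  0.        , 529.42773627, 246.29242943],
       [  0.        ,   0.        ,   1.        ]]), 'extrinsics': array([[-8.31008515e-02, -7.58616385e-01,  6.46216240e-01,
         1.24459874e+03],
       [ 9.96536083e-01, -6.11937554e-02,  5.63130563e-02,
        -1.48369530e+01],
       [-3.17560872e-03,  6.48657463e-01,  7.61073854e-01,
         8.80673640e+02],
       [ 0.00000000e+00,  0.00000000e+00,  0.00000000e+00,
         1.00000000e+00]])}
top {'camera_matrix': array([[517.56079582,   0.        , 320.9586574 ],
       [  0.        , 517.56079582, 244.94942591],
       [  0.        ,   0.        ,   1.        ]]), 'extrinsics': array([[ 2.07278359e-02,  9.89243375e-01, -1.44802975e-01,
         4.15406088e+02],
       [-9.99767328e-01,  2.13738368e-02,  2.90680047e-03,
        -6.13904860e+01],
       [ 5.97052827e-03,  1.44709031e-01,  9.89456239e-01,
         1.12638049e+03],
       [ 0.00000000e+00,  0.00000000e+00,  0.00000000e+00,
         1.00000000e+00]])}
{'camera_matrix': array([[3
[... 492 characters left out ...]
0000000e+00]])}
{'clock': 0.1, 'joint_pos': array([ 9.79916347e-01,  2.45708085e-01,  1.55885956e+00, -4.19710897e-05,
        1.33868241e+00, -1.74096217e-01]), 'qvel': array([-0.00087803, -0.00310065, -0.00403647, -0.00131576,  0.00284267,
       -0.00011897]), 'effort': array([-3.16042770e-04, -4.16913807e+01, -3.15526986e+01,  6.86497078e-02,
        3.09667422e-02, -3.93208052e-05]), 'tcp_pos': array([262.85572987, 593.93778525, 221.49614317]), 'eef_rot': array([-6.49818958e-01, -3.07305800e+00,  2.43879723e-03]), 'ft_force': array([-0.67167904, -0.15171817,  0.02058062]), 'ft_torque': array([-0.04275803,  0.01963983, -0.0314767 ]), 'gripper_force': 0.0, 'grip_width': 93.95974517999974}
```

View pics/top0.png

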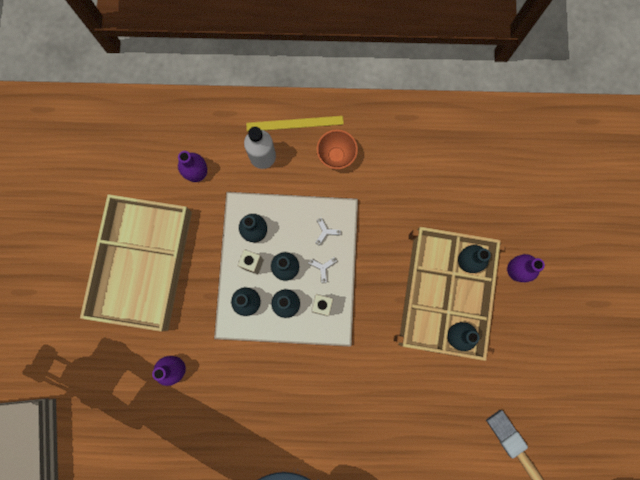

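View pics/scene0.png

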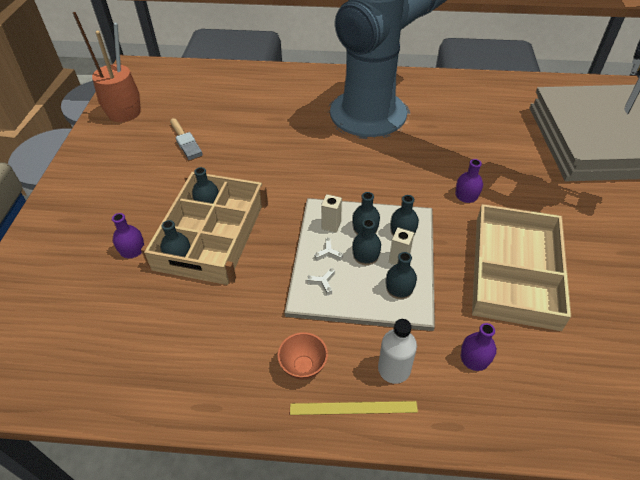

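The top view shows the following:
- **Shelf, four dark slate vases:** (253,227), (285,266), (246,301) and (286,303).
- **Shelf, two posts:** (249,261) and (322,305).
- **Shelf, two stilts:** (327,231) and (323,268).
- **Crate, on the right (-y):** two packed vases, at (473,258) and (463,336).
- **Tray, on the left:** the small bay is on the far (+x) side.
- **Purple look-alikes:** (192,166), (525,267) and (170,370). All three are off the shelf and excluded by colour.

I'll confirm these in one enlarged crop and measure.

```bash
cat > h.py <<'E'
import numpy as np, cv2
from workcell import bot
from scipy.spatial.transform import Rotation as Ro
def ray(n,u,v):
    c=bot.calibration(n);K=c["camera_matrix"];E=c["extrinsics"]
    d=np.array([(u-K[0,2])/K[0,0],-(v-K[1,2])/K[1,1],-1.]);return E[:3,3],E[:3,:3]@d
def onz(n,u,v,z):
    o,d=ray(n,u,v);return o+d*(z-o[2])/d[2]
def proj(n,p):
    c=bot.calibration(n);K=c["camera_matrix"];E=c["extrinsics"]
    q=E[:3,:3].T@(np.array(p,float)-E[:3,3]);return np.array([K[0,0]*q[0]/-q[2]+K[0,2],K[1,1]*-q[1]/-q[2]+K[1,2]])
def blobs(m,lo,hi=1e9):
    k,l,s,c=cv2.connectedComponentsWithStats(m.astype(np.uint8))
    return [(c[i],s[i,4],l==i,s[i]) for i in range(1,k) if lo<=s[i,4]<=hi]
E
python3 - <<'E'
import cv2
i=cv2.imread("pics/top0.png")
cv2.imwrite("pics/topc.png",cv2.resize(i[185:350,210:365],None,fx=3.6,fy=3.6,interpolation=cv2.INTER_CUBIC))
from h import *
h=cv2.cvtColor(i,cv2.COLOR_BGR2HSV)
for u,v in [(253,227),(285,266),(285,309),(192,166),(463,336)]: print(u,v,i[v,u],h[v,u])
# dark slate
b,g,r=[i[...,k].astype(int) for k in range(3)]
m=(r<30)&(g>=r)&(b<75)&(b<g*2.2)
for c,a,_,s in blobs(m,150): print("dark",c.round(1),a,s[:4], onz("top",*c,45).round(0))
m=(h[...,1]<60)&(h[...,2]>170)
for c,a,_,s in blobs(m,30): print("pale",c.round(1),a,s[:4], onz("top",*c,16).round(0))
for nm,pts in dict(shelf=[(228,194),(357,200),(351,344),(216,339)],crate=[(420,228),(499,241),(487,358),(404,346)],tray=[(109,196),(187,208),(163,329),(82,319)]).items():
    z=dict(shelf=16,crate=60,tray=50)[nm]
    P=np.array([onz("top",*p,z) for p in pts]);print(nm,P[:,:2].round(0).tolist(),P.mean(0).round(0),[np.linalg.norm(P[k]-P[k-1]).round(0) for k in range(4)])
E
```

```text
253 227 [28 26 21] [99 64 28]
285 266 [51 51 43] [90 40 51]
285 309 [44 44 29] [90 87 44]
192 166 [76 24 55] [138 174  76]
463 336 [31 29 22] [97 74 31]
dark [258.4 228.1] 259 [246 215  21  27] [607.  69.  45.]
dark [290.3 265. ] 235 [276 253  23  27] [530.  -1.  45.]
dark [251.  299.1] 275 [235 288  25  27] [457.  78.  45.]
dark [291.6 300.3] 209 [276 290  24  27] [456.  -6.  45.]
dark [459.8 332.1] 249 [448 323  28  26] [ 398. -355.   45.]
pale [289.8 266.9] 13876 [216 193 140 152] [529.   1.  16.]
pale [513.5 445.4] 174 [505 437  19  18] [ 170. -469.   16.]
shelf [[687.0, 142.0], [679.0, -142.0], [368.0, -132.0], [373.0, 153.0]] [527.   5.  16.] [np.float64(314.0), np.float64(284.0), np.float64(311.0), np.float64(285.0)]
crate [[612.0, -271.0], [588.0, -436.0], [348.0, -405.0], [368.0, -237.0]] [ 479. -337.   60.] [np.float64(246.0), np.float64(167.0), np.float64(242.0), np.float64(169.0)]
tray [[668.0, 388.0], [646.0, 221.0], [392.0, 255.0], [409.0, 423.0]] [529. 322.  50.] [np.float64(262.0), np.float64(169.0), np.float64(256.0), np.float64(168.0)]
```

View pics/topc.png

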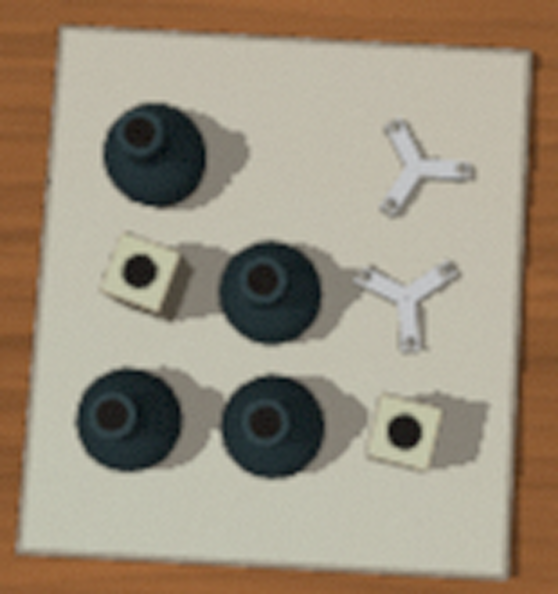

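Crop confirms it: four dark slate vases, two cream posts and two stilts on the shelf, with no purple among them. Next I'll measure the mouths and bores precisely and check the crate and tray models in both views.

```bash
cat >> h.py <<'E'
CR=(479.,-337.,np.deg2rad(-7.7)); TR=(529.,322.,np.deg2rad(-7.7))
def fr(F,x,y,z=0):
    c,s=np.cos(F[2]),np.sin(F[2]);return np.array([F[0]+c*x-s*y,F[1]+s*x+c*y,z])
def holes(i,roi=(205,180,370,350)):
    b,g,r=[i[...,k].astype(int) for k in range(3)]
    m=(r>=b)&(r<75)&(r>=g)&(np.abs(r-b)<25)
    k=np.zeros_like(m);k[roi[1]:roi[3],roi[0]:roi[2]]=1
    return blobs(m&k,12,200)
E
python3 - <<'E'
from h import *
i=cv2.imread("pics/top0.png");s=cv2.imread("pics/scene0.png")
for roi in ((205,180,370,350),(400,225,502,360)):
  for c,a,_,bb in holes(i,roi): print(c.round(1),a,bb[:4],"z116",onz("top",*c,116).round(0)[:2],"z92",onz("top",*c,92).round(0)[:2])
for n,im in(("top",i),("scene",s)):
    for F,L,H in((CR,250,60),(TR,264,50)):
        q=np.array([proj(n,fr(F,x*L/2,y*85,H)) for x,y in((1,1),(1,-1),(-1,-1),(-1,1))])
        cv2.polylines(im,[q.round().astype(int)],1,(0,0,255),1)
    for x in(-81.5,0,81.5):
        for y in(-41,41): cv2.circle(im,proj(n,fr(CR,x,y,6)).round().astype(int),2,(255,0,255),-1)
R=lambda a:cv2.resize(a,(260,400)) 
cv2.imwrite("pics/ov.png",np.hstack([cv2.resize(x,(w,400)) for x,w in((i[220:365,395:505],303),(s[165:290,140:275],432))]))
cv2.imwrite("pics/ov2.png",np.hstack([cv2.resize(x,(w,400)) for x,w in((i[190:335,75:195],331),(s[200:335,470:575],311))]))
E
```

```text
[248.1 221.4] 41 [245 218   7   7] z116 [607.  81.] z92 [612.  84.]
[248.4 260. ] 56 [245 256   8   9] z116 [530.  78.] z92 [533.  81.]
[282.4 262.4] 41 [279 259   8   8] z116 [527.  11.] z92 [530.  12.]
[240.7 299.7] 43 [237 296   8   8] z116 [452.  89.] z92 [453.  93.]
[283.1 301.8] 44 [280 298   8   8] z116 [450.   7.] z92 [451.   8.]
[321.8 304.5] 53 [318 301   9   8] z116 [447. -69.] z92 [447. -69.]
[483.9 254.3] 39 [481 251   7   8] z116 [ 552. -386.] z92 [ 555. -394.]
[472.8 337.1] 40 [469 334   8   7] z116 [ 390. -360.] z92 [ 390. -368.]
```

View pics/ov.png

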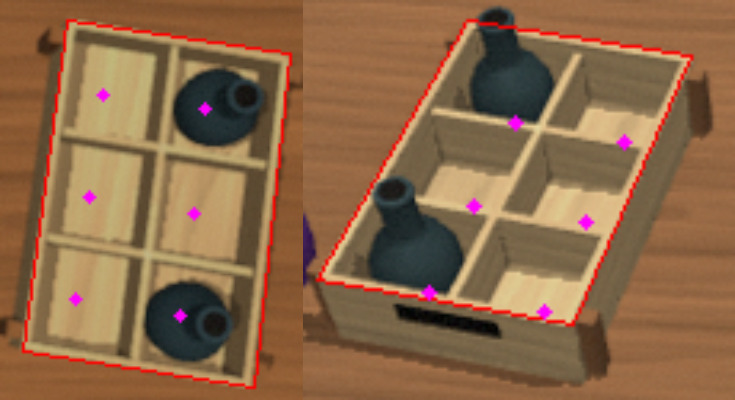

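View pics/ov2.png

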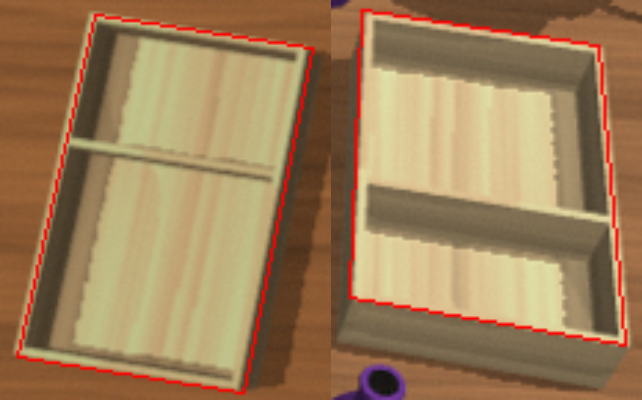

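Both models fit in the two views. The crate's empty cells are its near column and the middle of the far one. Measured mouths land where they should: the packed vases fall within a few mm of cell middles.

```bash
cat >> h.py <<'E'
def shift(tgt,yaw=np.pi):
    s=bot.read_state();R=Ro.from_rotvec(s["eef_rot"]).as_matrix();x=R[:,0]
    y=np.arctan2(x[1],x[0]);d=-(yaw-y);d=(d+np.pi/2)%np.pi-np.pi/2
    print("tcp",s["tcp_pos"].round(1),"t",round(s["clock"],2),"w",round(s["grip_width"],1),"shift",(R.T@(np.array(tgt)-s["tcp_pos"])).round(1),"yaw",d.round(3),"tiltz",R[:,2].round(3))
E
python3 -c "
from h import *
shift((607,81,230))
for x,y in((0,-41),(81.5,41),(0,41),(-81.5,41)): print(fr(CR,x,y).round(0))"
```

```text
tcp [262.9 593.9 221.5] t 0.1 w 94.0 shift [-522.3 -329.7   -8.1] yaw -0.417 tiltz [-0.001 -0.001 -1.   ]
[ 474. -378.    0.]
[ 565. -307.    0.]
[ 484. -296.    0.]
[ 404. -285.    0.]
```

drive_tool(series=[[0.45, [-522, -330, -8], -0.417], [0.45, [-522, -330, -8], -0.417], [0.45, [-522, -330, -8], -0.417], [0.45, [-522, -330, -8], -0.417], [0.45, [-522, -330, -8], -0.417], [0.45, [-522, -330, -8], -0.417], [0.45, [-522, -330, -8], -0.417], [0.45, [-522, -330, -8], -0.417], [0.45, [-522, -330, -8], -0.417], [0.45, [-522, -330, -8], -0.417], [0.45, [-522, -330, -8], -0.417], [0.45, [-522, -330, -8], -0.417]])

```text
clock: 1.6
tcp_pos: [606.2, 81.7, 229.8]
eef_rot: [0.0, -3.14, -0.001]
ft_force: [-0.5, 0.3, 1.4]
grip_width: 51.8
gripper_force: 0.0
```

drive_tool(series=[[0.45, [0, 0, 60], 0], [0.45, [0, 0, 100], 0], [0.45, [0, 0, 122], 0], [0.45, [0, 0, 132], 0], [0.45, [0, 0, 132], 0], [0.8, [0, 0, 132], 0], [0.8, [0, 0, 132], 0], [0.8, [0, 0, 132], 0], [0.8, [0, 0, 132], 0], [0.8, [0, 0, 132], 0], [0.8, [0, 0, 132], 0]])

```text
clock: 2.98
tcp_pos: [607.3, 81.2, 99.1]
eef_rot: [-0.0, 3.141, -0.0]
ft_force: [-0.6, -0.6, 3.3]
grip_width: 24.9
gripper_force: 29.9
```

drive_tool(series=[[0.9, [0, 0, -40], 0], [0.9, [0, 0, -90], 0], [0.9, [0, 0, -132], 0], [0.9, [133, -459, -132], 0], [0.9, [133, -459, -132], 0], [0.9, [133, -459, -132], 0], [0.9, [133, -459, -132], 0], [0.9, [133, -459, -132], 0], [0.9, [133, -459, -132], 0], [0.9, [133, -459, -132], 0], [0.9, [133, -459, -132], 0], [0.9, [133, -459, -132], 0]])

```text
clock: 4.47
tcp_pos: [472.6, -379.7, 229.3]
eef_rot: [-0.006, -3.14, -0.002]
ft_force: [-0.4, 0.3, -1.4]
grip_width: 24.2
gripper_force: 30.0
```

```bash
python3 - <<'E'
from h import *
shift((474,-378,230))
i=bot.capture("wrist");cv2.imwrite("pics/w1.png",i)
E
```

```text
tcp [ 472.6 -379.7  229.3] t 4.47 w 24.2 shift [-1.4  1.7 -0.7] yaw -0.004 tiltz [-0.001  0.001 -1.   ]
```

View pics/w1.png

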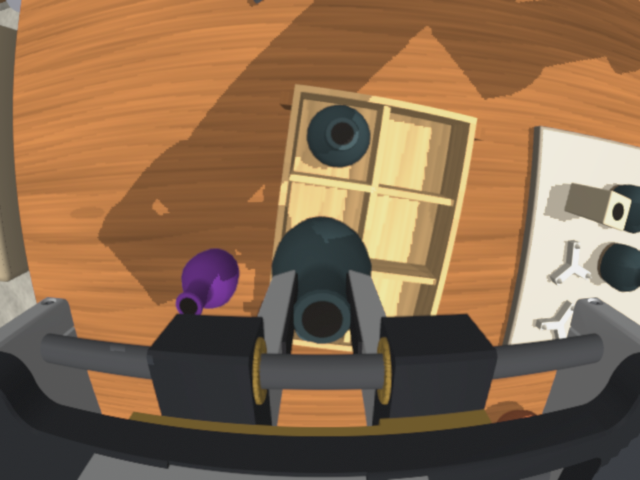

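The wrist view shows the vase held upright (mouth at (322,320)) over the crate. The packed vase sits at (340,133) and the middle far-column cell is below. Lowering gently.

drive_tool(series=[[0.9, [0, 0, 40], 0], [0.9, [0, 0, 80], 0], [0.9, [0, 0, 110], 0], [0.9, [0, 0, 125], 0], [0.9, [0, 0, 133], 0], [0.9, [0, 0, 137], 0], [0.9, [0, 0, 140], 0], [0.9, [0, 0, 141], 0], [0.9, [0, 0, 141], 0]])

```text
clock: 5.65
tcp_pos: [474.1, -377.9, 89.8]
eef_rot: [-0.0, 3.141, -0.001]
ft_force: [0.1, -0.4, -1.0]
grip_width: 24.6
gripper_force: 30.0
```

drive_tool(series=[[0.9, [0, 0, 1], 0], [0.9, [0, 0, 1.5], 0], [0.65, [0, 0, 1.5], 0], [0.5, [0, 0, 1.5], 0], [0.5, [0, 0, 1.5], 0], [0.5, [0, 0, -20], 0], [0.5, [0, 0, -60], 0], [0.5, [0, 0, -110], 0], [0.5, [0, 0, -141], 0]])

```text
clock: 6.78
tcp_pos: [474.5, -378.3, 233.3]
eef_rot: [-0.0, 3.139, -0.004]
ft_force: [0.6, -0.6, -0.7]
grip_width: 47.4
gripper_force: 0.0
```

drive_tool(series=[[0.45, [-53, 389, 0], 0], [0.45, [-53, 389, 0], 0], [0.45, [-53, 389, 0], 0], [0.45, [-53, 389, 0], 0], [0.45, [-53, 389, 0], 0], [0.45, [-53, 389, 0], 0], [0.45, [-53, 389, 0], 0], [0.45, [-53, 389, 0], 0], [0.45, [-53, 389, 0], 0]])

```text
clock: 7.9
tcp_pos: [526.9, 9.9, 230.4]
eef_rot: [-0.002, -3.141, 0.001]
ft_force: [0.2, 0.5, 0.1]
grip_width: 51.8
gripper_force: 0.0
```

```bash
cat >> h.py <<'E'
def look(n):
    i=bot.capture("top");cv2.imwrite(f"pics/{n}.png",i)
    for c,a,_,bb in holes(i)+holes(i,(400,225,502,360)): print(c.round(1),a,"z116",onz("top",*c,116).round(0)[:2],"z92",onz("top",*c,92).round(0)[:2],"z106",onz("top",*c,106).round(0)[:2])
E
python3 -c "
from h import *
shift((527,11,230));look('t1')"
```

```text
tcp [526.9   9.9 230.4] t 7.9 w 51.8 shift [-0.1  1.1  0.4] yaw -0.001 tiltz [-0. -0. -1.]
[254.9 266.1] 14 z116 [519.  64.] z92 [521.  67.] z106 [520.  66.]
[322.  304.5] 60 z116 [447. -69.] z92 [447. -69.] z106 [447. -69.]
[484.  254.2] 43 z116 [ 552. -386.] z92 [ 555. -394.] z106 [ 553. -389.]
[479.1 293.3] 39 z116 [ 475. -375.] z92 [ 476. -382.] z106 [ 475. -378.]
[472.7 337.2] 43 z116 [ 390. -360.] z92 [ 390. -367.] z106 [ 390. -363.]
```

Vase A stands at (475,-378), its cell middle. Picking B.

drive_tool(series=[[0.45, [0, 0, 60], 0], [0.45, [0, 0, 100], 0], [0.45, [0, 0, 122], 0], [0.45, [0, 0, 132], 0], [0.45, [0, 0, 132], 0], [0.9, [0, 0, 132], 0], [0.9, [0, 0, 132], 0], [0.9, [0, 0, 132], 0], [0.9, [0, 0, 132], 0], [0.9, [0, 0, 90], 0], [0.9, [0, 0, 40], 0], [0.9, [0, 0, 0], 0]])

```text
clock: 9.45
tcp_pos: [526.9, 11.4, 232.2]
eef_rot: [-0.001, 3.141, -0.0]
ft_force: [0.1, 0.9, -1.3]
grip_width: 24.7
gripper_force: 29.9
```

drive_tool(series=[[0.9, [-38, -318, 0], 0], [0.9, [-38, -318, 0], 0], [0.9, [-38, -318, 0], 0], [0.9, [-38, -318, 0], 0], [0.9, [-38, -318, 0], 0], [0.9, [-38, -318, 0], 0], [0.9, [-38, -318, 0], 0], [0.9, [-38, -318, 0], 0]])

```text
clock: 10.45
tcp_pos: [565.0, -305.1, 230.3]
eef_rot: [0.003, -3.141, -0.001]
ft_force: [0.3, -0.8, -1.0]
grip_width: 24.5
gripper_force: 30.0
```

drive_tool(series=[[0.9, [0, 0, 40], 0], [0.9, [0, 0, 80], 0], [0.9, [0, 0, 110], 0], [0.9, [0, 0, 125], 0], [0.9, [0, 0, 133], 0], [0.9, [0, 0, 137], 0], [0.9, [0, 0, 140], 0], [0.9, [0, 0, 141], 0], [0.9, [0, 0, 141], 0]])

```text
clock: 11.58
tcp_pos: [565.1, -306.9, 89.8]
eef_rot: [-0.0, 3.141, -0.001]
ft_force: [0.3, -0.6, -0.3]
grip_width: 24.3
gripper_force: 30.0
```

drive_tool(series=[[0.9, [0, 0, 1], 0], [0.9, [0, 0, 1.5], 0], [0.65, [0, 0, 1.5], 0], [0.5, [0, 0, 1.5], 0], [0.5, [0, 0, 1.5], 0], [0.5, [0, 0, -20], 0], [0.5, [0, 0, -60], 0], [0.5, [0, 0, -110], 0], [0.5, [0, 0, -141], 0]])

```text
clock: 12.7
tcp_pos: [565.9, -307.4, 235.5]
eef_rot: [-0.0, 3.137, -0.005]
ft_force: [0.4, 0.3, 0.1]
grip_width: 46.8
gripper_force: 0.0
```

```bash
python3 -c "
from h import *
shift((450,7,230));look('t2')"
```

```text
tcp [ 565.9 -307.4  235.5] t 12.7 w 46.8 shift [115.8 314.4   3.9] yaw 0.0 tiltz [ 0.004 -0.003 -1.   ]
[248.4 259.9] 55 z116 [531.  77.] z92 [533.  81.] z106 [532.  79.]
[240.6 299.9] 43 z116 [452.  89.] z92 [453.  93.] z106 [452.  91.]
[283.1 302. ] 45 z116 [450.   7.] z92 [451.   8.] z106 [450.   7.]
[322.  304.5] 53 z116 [447. -69.] z92 [447. -69.] z106 [447. -69.]
[423.  238.5] 12 z116 [ 581. -266.] z92 [ 584. -271.] z106 [ 582. -268.]
[480.6 334.5] 24 z116 [ 395. -376.] z92 [ 395. -383.] z106 [ 395. -379.]
```

Nothing has moved. D is next.

drive_tool(series=[[0.45, [115, 314, 0], 0], [0.45, [115, 314, 0], 0], [0.45, [115, 314, 0], 0], [0.45, [115, 314, 0], 0], [0.45, [115, 314, 0], 0], [0.45, [115, 314, 0], 0], [0.45, [115, 314, 0], 0], [0.45, [115, 314, 0], 0]])

```text
clock: 13.75
tcp_pos: [450.3, 6.5, 230.8]
eef_rot: [0.001, 3.141, -0.001]
ft_force: [0.8, -0.3, -0.3]
grip_width: 51.6
gripper_force: 0.0
```

drive_tool(series=[[0.45, [0, 0, 60], 0], [0.45, [0, 0, 100], 0], [0.45, [0, 0, 122], 0], [0.45, [0, 0, 132], 0], [0.45, [0, 0, 132], 0], [0.9, [0, 0, 132], 0], [0.9, [0, 0, 132], 0], [0.9, [0, 0, 132], 0], [0.9, [0, 0, 132], 0], [0.9, [0, 0, 90], 0], [0.9, [0, 0, 40], 0], [0.9, [0, 0, 0], 0]])

```text
clock: 15.25
tcp_pos: [449.8, 7.4, 232.1]
eef_rot: [-0.001, 3.141, -0.0]
ft_force: [0.3, -0.5, -1.4]
grip_width: 24.3
gripper_force: 29.9
```

drive_tool(series=[[0.9, [-34, -303, 0], 0], [0.9, [-34, -303, 0], 0], [0.9, [-34, -303, 0], 0], [0.9, [-34, -303, 0], 0], [0.9, [-34, -303, 0], 0], [0.9, [-34, -303, 0], 0], [0.9, [-34, -303, 0], 0], [0.9, [-34, -303, 0], 0]])

```text
clock: 16.25
tcp_pos: [483.9, -294.2, 230.3]
eef_rot: [0.003, -3.141, -0.001]
ft_force: [-0.1, 0.1, -1.0]
grip_width: 24.3
gripper_force: 30.0
```

drive_tool(series=[[0.9, [0, 0, 40], 0], [0.9, [0, 0, 80], 0], [0.9, [0, 0, 110], 0], [0.9, [0, 0, 125], 0], [0.9, [0, 0, 133], 0], [0.9, [0, 0, 137], 0], [0.9, [0, 0, 140], 0], [0.9, [0, 0, 141], 0], [0.9, [0, 0, 141], 0]])

```text
clock: 17.38
tcp_pos: [484.1, -295.9, 89.8]
eef_rot: [-0.0, 3.141, -0.001]
ft_force: [-1.0, 0.4, -0.5]
grip_width: 24.7
gripper_force: 30.0
```

drive_tool(series=[[0.9, [0, 0, 1], 0], [0.9, [0, 0, 1.5], 0], [0.65, [0, 0, 1.5], 0], [0.5, [0, 0, 1.5], 0], [0.5, [0, 0, 1.5], 0], [0.5, [0, 0, -20], 0], [0.5, [0, 0, -60], 0], [0.5, [0, 0, -110], 0], [0.5, [0, 0, -141], 0]])

```text
clock: 18.5
tcp_pos: [484.5, -296.2, 233.2]
eef_rot: [-0.0, 3.139, -0.003]
ft_force: [0.8, 0.8, -1.6]
grip_width: 47.4
gripper_force: 0.0
```

```bash
python3 -c "
from h import *
shift((452,89,230));look('t3')"
```

```text
tcp [ 484.5 -296.2  233.2] t 18.5 w 47.4 shift [ 32.4 385.2   2.3] yaw 0.0 tiltz [ 0.002 -0.002 -1.   ]
[248.4 259.9] 52 z116 [531.  77.] z92 [533.  81.] z106 [532.  79.]
[240.4 299.9] 40 z116 [452.  90.] z92 [453.  93.] z106 [453.  91.]
[321.9 304.5] 53 z116 [446. -69.] z92 [447. -69.] z106 [447. -69.]
[442.4 247.2] 42 z116 [ 564. -304.] z92 [ 568. -310.] z106 [ 565. -307.]
[450.5 254.7] 15 z116 [ 549. -320.] z92 [ 553. -326.] z106 [ 551. -322.]
[469.4 292.6] 17 z116 [ 476. -356.] z92 [ 477. -363.] z106 [ 476. -359.]
[487.  301.8] 27 z116 [ 458. -390.] z92 [ 459. -398.] z106 [ 459. -393.]
```

drive_tool(series=[[0.45, [32, 385, 0], 0], [0.45, [32, 385, 0], 0], [0.45, [32, 385, 0], 0], [0.45, [32, 385, 0], 0], [0.45, [32, 385, 0], 0], [0.45, [32, 385, 0], 0], [0.45, [32, 385, 0], 0], [0.45, [32, 385, 0], 0], [0.45, [32, 385, 0], 0]])

```text
clock: 19.68
tcp_pos: [452.1, 88.0, 230.2]
eef_rot: [-0.003, -3.141, 0.001]
ft_force: [0.8, -0.5, -0.6]
grip_width: 51.4
gripper_force: 0.0
```

drive_tool(series=[[0.45, [0, 0, 60], 0], [0.45, [0, 0, 100], 0], [0.45, [0, 0, 122], 0], [0.45, [0, 0, 132], 0], [0.45, [0, 0, 132], 0], [0.9, [0, 0, 132], 0], [0.9, [0, 0, 132], 0], [0.9, [0, 0, 132], 0], [0.9, [0, 0, 132], 0], [0.9, [0, 0, 90], 0], [0.9, [0, 0, 40], 0], [0.9, [0, 0, 0], 0]])

```text
clock: 21.18
tcp_pos: [451.7, 89.4, 231.9]
eef_rot: [-0.001, 3.141, 0.0]
ft_force: [0.2, -0.7, -2.3]
grip_width: 24.4
gripper_force: 30.0
```

drive_tool(series=[[0.9, [48, -374, 0], 0], [0.9, [48, -374, 0], 0], [0.9, [48, -374, 0], 0], [0.9, [48, -374, 0], 0], [0.9, [48, -374, 0], 0], [0.9, [48, -374, 0], 0], [0.9, [48, -374, 0], 0], [0.9, [48, -374, 0], 0], [0.9, [48, -374, 0], 0]])

```text
clock: 22.3
tcp_pos: [404.1, -283.3, 230.1]
eef_rot: [0.003, -3.141, -0.001]
ft_force: [-0.5, -0.5, -1.6]
grip_width: 24.8
gripper_force: 30.0
```

drive_tool(series=[[0.9, [0, 0, 40], 0], [0.9, [0, 0, 80], 0], [0.9, [0, 0, 110], 0], [0.9, [0, 0, 125], 0], [0.9, [0, 0, 133], 0], [0.9, [0, 0, 137], 0], [0.9, [0, 0, 140], 0], [0.9, [0, 0, 141], 0], [0.9, [0, 0, 141], 0]])

```text
clock: 23.42
tcp_pos: [404.1, -285.0, 89.8]
eef_rot: [-0.0, 3.141, -0.001]
ft_force: [0.7, -0.5, -1.4]
grip_width: 24.8
gripper_force: 30.0
```

drive_tool(series=[[0.9, [0, 0, 1], 0], [0.9, [0, 0, 1.5], 0], [0.65, [0, 0, 1.5], 0], [0.5, [0, 0, 1.5], 0], [0.5, [0, 0, 1.5], 0], [0.5, [0, 0, -20], 0], [0.5, [0, 0, -60], 0], [0.5, [0, 0, -110], 0], [0.5, [0, 0, -141], 0]])

```text
clock: 24.55
tcp_pos: [404.5, -285.3, 233.1]
eef_rot: [-0.0, 3.139, -0.004]
ft_force: [0.2, -1.0, -0.4]
grip_width: 47.3
gripper_force: 0.0
```

```bash
python3 - <<'E'
from h import *
look('t4'); i=cv2.imread('pics/t4.png'); h=cv2.cvtColor(i,cv2.COLOR_BGR2HSV); L=cv2.cvtColor(i,cv2.COLOR_BGR2LAB)
for p in((243,257),(248,253),(330,231),(323,280),(290,240),(322,297),(315,300)): print(p,i[p[1],p[0]],h[p[1],p[0]],L[p[1],p[0]])
cv2.imwrite("pics/t4c.png",cv2.resize(i[185:350,210:365],None,fx=3.6,fy=3.6,interpolation=cv2.INTER_CUBIC))
E
```

```text
[248.4 259.9] 56 z116 [531.  77.] z92 [533.  81.] z106 [532.  79.]
[321.9 304.5] 58 z116 [447. -69.] z92 [447. -69.] z106 [447. -69.]
[442.5 247. ] 44 z116 [ 564. -304.] z92 [ 568. -310.] z106 [ 566. -307.]
[484.  254.2] 43 z116 [ 552. -386.] z92 [ 555. -394.] z106 [ 553. -389.]
[437.4 288. ] 42 z116 [ 483. -293.] z92 [ 485. -299.] z106 [ 484. -296.]
[407.2 352.5] 12 z116 [ 359. -234.] z92 [ 357. -238.] z106 [ 358. -236.]
[461.9 351. ] 12 z116 [ 364. -339.] z92 [ 362. -346.] z106 [ 363. -342.]
(243, 257) [169 197 196] [ 31  36 197] [201 123 142]
(248, 253) [168 199 197] [ 32  40 199] [203 122 143]
(330, 231) [199 197 195] [105   5 199] [203 128 127]
(323, 280) [129 137 140] [ 22  20 140] [146 128 133]
(290, 240) [176 192 196] [ 24  26 196] [198 127 137]
(322, 297) [170 200 197] [ 33  38 200] [203 122 143]
(315, 300) [166 193 195] [ 28  38 195] [198 124 142]
```

View pics/t4.png

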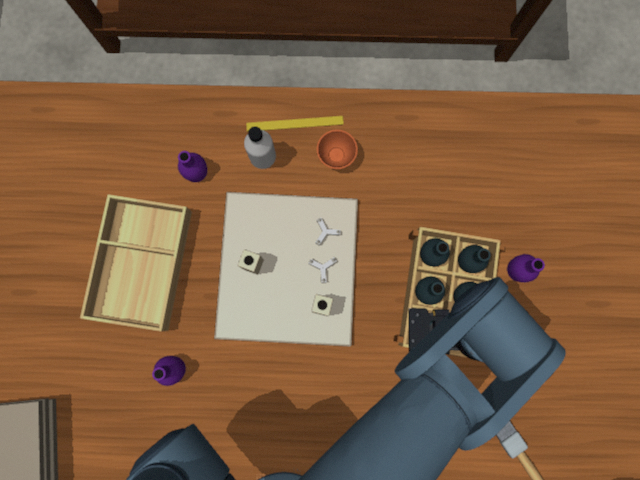

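All vases are packed and the shelf holds two posts at (248,260) and (322,304), plus stilts at (327,231) and (323,268). Measuring their orientations.

```bash
cat >> h.py <<'E'
def posts(i):
    L=cv2.cvtColor(i,cv2.COLOR_BGR2LAB)
    for c,a,_,b in holes(i):
        u,v=c.round().astype(int);r=np.zeros(L.shape[:2],bool);r[v-14:v+15,u-14:u+15]=1
        m=r&(L[...,1]<125.5)&(L[...,2]>138)&(L[...,0]>180)
        if m.sum()<40: continue
        ys,xs=np.nonzero(m);P=np.array([onz("top",x,y,92)[:2] for x,y in zip(xs,ys)],np.float32)
        q=cv2.minAreaRect(P);print("post bore",onz("top",*c,92).round(1)[:2],"rect",np.round(q[0],1),np.round(q[1],1),"ang",round(q[2],1),m.sum())
def stilts(i):
    L=cv2.cvtColor(i,cv2.COLOR_BGR2LAB);r=np.zeros(L.shape[:2],bool);r[198:340,222:354]=1
    for c,a,mm,b in blobs(r&(L[...,2]<132)&(L[...,0]>150),60):
        ys,xs=np.nonzero(mm);P=np.array([onz("top",x,y,29)[:2] for x,y in zip(xs,ys)])
        # three-fold phase
        m=P.mean(0)
        for _ in range(5):
            d=P-m;rr=np.hypot(*d.T);th=np.arctan2(d[:,1],d[:,0]);w=rr>14
            ph=np.angle((rr[w]**2*np.exp(3j*th[w])).sum())/3
            A=[ph+k*2*np.pi/3 for k in range(3)]
            # lateral refine: each arm's across-offset
            M=[];B=[]
            for t in A:
                n=np.array([-np.sin(t),np.cos(t)]);u=np.array([np.cos(t),np.sin(t)])
                s=(d@u>10)&(np.abs(d@n)<14)
                if s.sum()>4: M.append(n);B.append((d[s]@n).mean())
            m=m+np.linalg.lstsq(np.array(M),np.array(B),rcond=None)[0]
        print("stilt px",c.round(1),a,"mid",m.round(1),"arms deg",np.rad2deg(A).round(1),"rmax",[round(float(((P-m)@[np.cos(t),np.sin(t)]).max()),1) for t in A])
E
python3 - <<'E'
from h import *
i=cv2.imread('pics/t4.png');posts(i);stilts(i)
print("post bay",fr(TR,-49,0).round(0), "stilt bay",fr(TR,80,0).round(0))
s=bot.read_state();print(s['clock'])
E
```

```text
post bore [533.3  80.7] rect [533.9  81.2] [33.1 34.1] ang 70.6 176
post bore [447.3 -68.8] rect [447.1 -67.9] [34.2 32.6] ang 76.9 178
stilt px [325.3 230.7] 179 mid [606.  -73.3] arms deg [ 27. 147. 267.] rmax [31.1, 28.8, 29.7]
stilt px [322.5 267.6] 197 mid [528. -69.] arms deg [-55.1  64.9 184.9] rmax [32.6, 30.9, 31.6]
post bay [480. 329.   0.] stilt bay [608. 311.   0.]
24.6
```

drive_tool(series=[[0.36, [-43, 216, 0], 0.229], [0.36, [-43, 216, 30], 0.229], [0.36, [-43, 216, 30], 0.229], [0.36, [-43, 216, 30], 0.229], [0.36, [-43, 216, 30], 0.229], [0.36, [-43, 216, 30], 0.229], [0.36, [-43, 216, 30], 0.229]])

```text
clock: 25.48
tcp_pos: [447.0, -69.9, 200.6]
eef_rot: [0.361, 3.12, -0.0]
ft_force: [-0.8, 0.2, 0.2]
grip_width: 59.9
gripper_force: 0.0
```

```bash
python3 - <<'E'
from h import *
y=np.deg2rad(180-13.1)
shift((447,-69,64),y);shift((*fr(TR,-15,0)[:2],200),y);print(fr(TR,-15,0),fr(TR,-85,0))
i=bot.capture("wrist");cv2.imwrite("pics/w2.png",i)
E
```

```text
tcp [447.  -69.9 200.6] t 25.48 w 59.9 shift [  0.2   0.9 136.6] yaw -0.002 tiltz [ 0. -0. -1.]
tcp [447.  -69.9 200.6] t 25.48 w 59.9 shift [ 24.7 398.8   0.5] yaw -0.002 tiltz [ 0. -0. -1.]
[514.135252   324.00979278   0.        ] [444.76642802 333.38882576   0.        ]
```

View pics/w2.png

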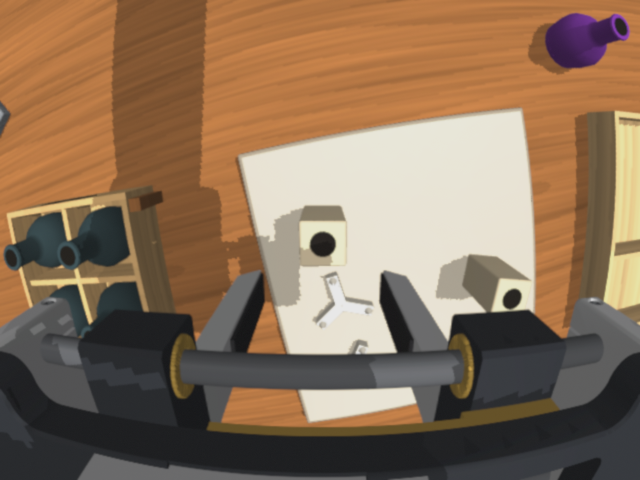

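The post sits at (323,240), square to and centred between the fingers at (250,290) and (395,290).

drive_tool(series=[[0.36, [0, 0, 60], 0], [0.36, [0, 0, 105], 0], [0.36, [0, 0, 128], 0], [0.36, [0, 0, 136], 0], [0.36, [0, 0, 136], 0], [0.8, [0, 0, 136], 0], [0.8, [0, 0, 136], 0], [0.8, [0, 0, 136], 0], [0.8, [0, 0, 136], 0], [0.8, [0, 0, 90], 0], [0.8, [0, 0, 40], 0], [0.8, [0, 0, 0], 0]])

```text
clock: 27.02
tcp_pos: [446.8, -68.6, 202.0]
eef_rot: [0.358, 3.12, -0.0]
ft_force: [0.6, -0.4, -2.2]
grip_width: 35.7
gripper_force: 30.0
```

drive_tool(series=[[0.8, [25, 398, 0], 0], [0.8, [25, 398, 0], 0], [0.8, [25, 398, 0], 0], [0.8, [25, 398, 0], 0], [0.8, [25, 398, 0], 0], [0.8, [25, 398, 0], 0], [0.8, [25, 398, 0], 0], [0.8, [25, 398, 0], 0], [0.8, [25, 398, 0], 0], [0.8, [25, 398, 0], 0]])

```text
clock: 28.28
tcp_pos: [512.8, 323.4, 200.3]
eef_rot: [-0.361, -3.121, 0.0]
ft_force: [-0.7, -0.7, -2.0]
grip_width: 35.5
gripper_force: 30.0
```

drive_tool(series=[[0.8, [0, 0, 50], 0], [0.8, [0, 0, 95], 0], [0.8, [0, 0, 120], 0], [0.8, [0, 0, 135], 0], [0.8, [0, 0, 142], 0], [0.8, [0, 0, 145], 0], [0.8, [0, 0, 145], 0]])

```text
clock: 29.15
tcp_pos: [513.4, 324.7, 56.3]
eef_rot: [0.359, 3.12, 0.001]
ft_force: [-0.0, -1.0, -0.7]
grip_width: 35.8
gripper_force: 30.0
```

drive_tool(series=[[0.8, [0, 0, 1], 0], [0.8, [0, 0, 1.5], 0], [0.55, [0, 0, 1.5], 0], [0.42, [0, 0, 1.5], 0], [0.42, [0, 0, 1.5], 0], [0.42, [0, 0, -30], 0], [0.42, [0, 0, -80], 0], [0.42, [0, 0, -145], 0], [0.42, [0, 0, -145], 0]])

```text
clock: 30.28
tcp_pos: [515.9, 325.9, 206.9]
eef_rot: [0.357, 3.111, 0.008]
ft_force: [-0.2, -0.1, 0.6]
grip_width: 54.1
gripper_force: 0.0
```

```bash
python3 - <<'E'
from h import *
look('t5');i=cv2.imread('pics/t5.png');posts(i);stilts(i)
shift((533,81,200),np.deg2rad(180-19.4))
E
```

```text
[248.1 259.9] 53 z116 [531.  78.] z92 [533.  81.] z106 [532.  79.]
[442.5 247.1] 43 z116 [ 564. -304.] z92 [ 568. -310.] z106 [ 566. -307.]
[483.9 254.3] 42 z116 [ 552. -386.] z92 [ 555. -394.] z106 [ 553. -389.]
[487. 264.] 12 z116 [ 532. -392.] z92 [ 535. -399.] z106 [ 534. -395.]
[433.5 282.2] 43 z116 [ 494. -286.] z92 [ 496. -291.] z106 [ 495. -288.]
[479.1 293.6] 42 z116 [ 474. -375.] z92 [ 476. -382.] z106 [ 475. -378.]
[432.4 329. ] 42 z116 [ 404. -283.] z92 [ 404. -288.] z106 [ 404. -285.]
[438.5 332.1] 17 z116 [ 398. -294.] z92 [ 398. -300.] z106 [ 398. -297.]
[472.6 337. ] 44 z116 [ 390. -360.] z92 [ 390. -367.] z106 [ 390. -363.]
post bore [533.3  81.3] rect [537.3  70.8] [40.1 21.5] ang 25.2 83
stilt px [325.4 231.1] 193 mid [606.5 -73.1] arms deg [ 27. 147. 267.] rmax [30.5, 30.8, 32.0]
stilt px [322.6 267.5] 201 mid [528.1 -69. ] arms deg [-55.  65. 185.] rmax [32.5, 30.8, 31.7]
tcp [514.4 325.2 203.8] t 30.32 w 54.4 shift [ -73.5 -233.6    3.3] yaw 0.11 tiltz [ 0.006  0.002 -1.   ]
```

The near-middle packed vase D has moved about 13 mm inside its cell (the announced knock). I'll check that it's still upright later and continue with the second post.

drive_tool(series=[[0.36, [-74, -233, 0], 0.11], [0.36, [-74, -233, 0], 0.11], [0.36, [-74, -233, 0], 0.11], [0.36, [-74, -233, 0], 0.11], [0.36, [-74, -233, 0], 0.11], [0.36, [-74, -233, 0], 0.11], [0.36, [-74, -233, 0], 0.11]])

```text
clock: 31.2
tcp_pos: [531.5, 82.2, 199.6]
eef_rot: [-0.526, -3.096, -0.0]
ft_force: [-0.2, -0.1, 0.3]
grip_width: 60.3
gripper_force: 0.0
```

```bash
python3 - <<'E'
from h import *
shift((533.5,81,64),np.deg2rad(180-19.4));shift((*fr(TR,-85,0)[:2],200),np.deg2rad(180-19.4))
i=bot.capture("scene");cv2.imwrite("pics/s2c.png",cv2.resize(i[160:350,140:590],None,fx=1.7,fy=1.7,interpolation=cv2.INTER_CUBIC))
E
```

```text
tcp [531.5  82.2 199.6] t 31.2 w 60.3 shift [ -2.5  -0.4 135.6] yaw 0.002 tiltz [-0.001  0.    -1.   ]
tcp [531.5  82.2 199.6] t 31.2 w 60.3 shift [ 1.649e+02  2.084e+02 -2.000e-01] yaw 0.002 tiltz [-0.001  0.    -1.   ]
```

View pics/s2c.png

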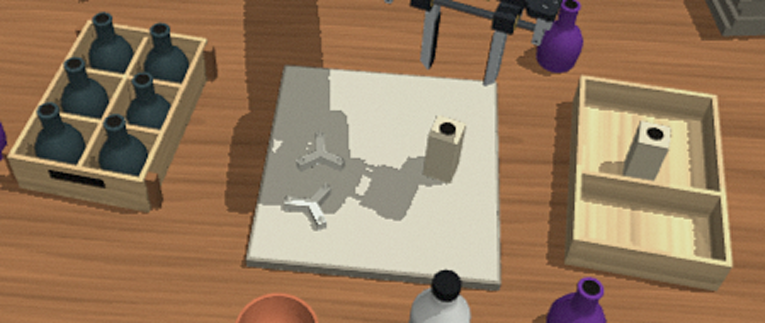

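All six crate vases look upright, the first post stands in the large compartment at (650,150), and the second is still at (445,148).

drive_tool(series=[[0.36, [0, 0, 60], 0], [0.36, [0, 0, 105], 0], [0.36, [0, 0, 128], 0], [0.36, [0, 0, 136], 0], [0.36, [0, 0, 136], 0], [0.8, [0, 0, 136], 0], [0.8, [0, 0, 136], 0], [0.8, [0, 0, 136], 0], [0.8, [0, 0, 136], 0], [0.8, [0, 0, 90], 0], [0.8, [0, 0, 40], 0], [0.8, [0, 0, 0], 0]])

```text
clock: 32.75
tcp_pos: [531.9, 80.8, 202.0]
eef_rot: [0.53, 3.096, 0.0]
ft_force: [0.1, -0.2, -1.6]
grip_width: 36.0
gripper_force: 30.0
```

drive_tool(series=[[0.8, [166, 208, 0], 0], [0.8, [166, 208, 0], 0], [0.8, [166, 208, 0], 0], [0.8, [166, 208, 0], 0], [0.8, [166, 208, 0], 0], [0.8, [166, 208, 0], 0], [0.8, [166, 208, 0], 0], [0.8, [166, 208, 0], 0]])

```text
clock: 33.75
tcp_pos: [445.3, 330.9, 200.4]
eef_rot: [-0.533, -3.096, 0.0]
ft_force: [0.9, -0.2, -2.3]
grip_width: 36.2
gripper_force: 30.0
```

drive_tool(series=[[0.8, [0, 0, 50], 0], [0.8, [0, 0, 95], 0], [0.8, [0, 0, 120], 0], [0.8, [0, 0, 135], 0], [0.8, [0, 0, 142], 0], [0.8, [0, 0, 145], 0], [0.8, [0, 0, 145], 0]])

```text
clock: 34.62
tcp_pos: [445.2, 332.4, 56.2]
eef_rot: [0.53, 3.095, 0.001]
ft_force: [-0.5, -0.3, -0.6]
grip_width: 36.0
gripper_force: 30.0
```

drive_tool(series=[[0.8, [0, 0, 1], 0], [0.8, [0, 0, 1.5], 0], [0.55, [0, 0, 1.5], 0], [0.42, [0, 0, 1.5], 0], [0.42, [0, 0, 1.5], 0], [0.42, [0, 0, -30], 0], [0.42, [0, 0, -80], 0], [0.42, [0, 0, -145], 0], [0.42, [0, 0, -145], 0]])

```text
clock: 35.75
tcp_pos: [447.6, 333.7, 206.5]
eef_rot: [0.528, 3.088, 0.01]
ft_force: [-0.1, -1.0, -0.2]
grip_width: 54.8
gripper_force: 0.0
```

```bash
python3 - <<'E'
from h import *
look('t6');i=cv2.imread('pics/t6.png');stilts(i)
for a in (27,-93,147): print(a,np.round((606.3+17*np.cos(np.deg2rad(a)),-73+17*np.sin(np.deg2rad(a))),1))
for a in (-55,65,185): print(a,np.round((528+17*np.cos(np.deg2rad(a)),-69+17*np.sin(np.deg2rad(a))),1))
print(bot.read_state()["tcp_pos"])
E
```

```text
[442.1 247.3] 43 z116 [ 564. -304.] z92 [ 567. -309.] z106 [ 565. -306.]
[483.9 254.1] 37 z116 [ 552. -386.] z92 [ 555. -394.] z106 [ 553. -389.]
[488.  262.3] 12 z116 [ 536. -394.] z92 [ 539. -401.] z106 [ 537. -397.]
[433.5 282.6] 37 z116 [ 494. -286.] z92 [ 495. -291.] z106 [ 494. -288.]
[479.2 293.4] 45 z116 [ 475. -375.] z92 [ 476. -382.] z106 [ 475. -378.]
[432.2 328.9] 43 z116 [ 404. -282.] z92 [ 404. -288.] z106 [ 404. -285.]
[472.5 337.1] 44 z116 [ 390. -360.] z92 [ 390. -367.] z106 [ 390. -363.]
stilt px [325.1 230.9] 186 mid [606.5 -73.2] arms deg [ 26.5 146.5 266.5] rmax [30.6, 31.0, 30.0]
stilt px [322.5 267.7] 195 mid [527.9 -69.3] arms deg [-55.4  64.6 184.6] rmax [32.4, 31.2, 31.5]
27 [621.4 -65.3]
-93 [605.4 -90. ]
147 [592.  -63.7]
-55 [537.8 -82.9]
65 [535.2 -53.6]
185 [511.1 -70.5]
[446.09292149 332.93304283 203.50722087]
```

Second post is in. The stilts haven't moved (mid (606,-73), arm at 147°; mid (528,-69), arm at 185°). Heading for stilt 1.

```bash
python3 - <<'E'
from h import *
for y,F,z in((147,(592,-64,130),0),): shift(F,np.deg2rad(y))
for a,c in((147,38),(185,-38)):
    r=np.deg2rad(a);m=fr(TR,80,c);print(a,(m[:2]+17*np.array([np.cos(r),np.sin(r)])).round(1))
E
```

```text
tcp [446.1 332.9 203.5] t 35.8 w 54.3 shift [-269.2 -326.2   73.3] yaw 0.237 tiltz [ 0.005  0.003 -1.   ]
147 [599.1 358.2]
185 [586.3 272.1]
```

drive_tool(series=[[0.66, [-269, -326, 0], 0.237], [0.66, [-269, -326, 0], 0.237], [0.66, [-269, -326, 0], 0.237], [0.66, [-269, -326, 0], 0.237], [0.66, [-269, -326, 40], 0.237], [0.66, [-269, -326, 70], 0.237], [0.66, [-269, -326, 70], 0.237], [0.66, [-269, -326, 70], 0.237], [0.66, [-269, -326, 70], 0.237], [0.66, [-269, -326, 70], 0.237]])

```text
clock: 37.05
tcp_pos: [589.8, -63.4, 130.7]
eef_rot: [0.889, 3.013, 0.0]
ft_force: [0.4, -0.1, -0.5]
grip_width: 32.0
gripper_force: 0.0
```

```bash
python3 - <<'E'
from h import *
shift((592,-64,35),np.deg2rad(147));shift((599,358,130),np.deg2rad(147))
cv2.imwrite("pics/w3.png",bot.capture("wrist"))
E
```

```text
tcp [589.8 -63.4 130.7] t 37.05 w 32.0 shift [-2.1  0.7 95.7] yaw 0.002 tiltz [ 0.  0. -1.]
tcp [589.8 -63.4 130.7] t 37.05 w 32.0 shift [221.2 358.9   0.7] yaw 0.002 tiltz [ 0.  0. -1.]
```

View pics/w3.png

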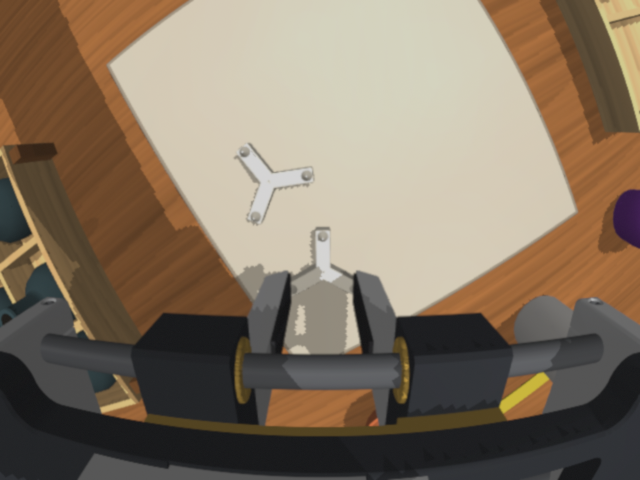

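The arm of stilt 1 points along the image at (322,250), centred between the fingers. Descending with a -2 mm x fix.

drive_tool(series=[[0.66, [-2, 0.5, 50], 0], [0.66, [-2, 0.5, 80], 0], [0.66, [-2, 0.5, 92], 0], [0.66, [-2, 0.5, 96], 0], [0.66, [-2, 0.5, 96], 0], [1, [-2, 0.5, 96], 0], [1, [-2, 0.5, 96], 0], [1, [-2, 0.5, 96], 0], [1, [-2, 0.5, 80], 0], [1, [-2, 0.5, 40], 0], [1, [-2, 0.5, 0], 0], [1, [-2, 0.5, 0], 0]])

```text
clock: 38.6
tcp_pos: [594.6, -66.1, 135.4]
eef_rot: [0.889, 3.004, -0.0]
ft_force: [0.1, 0.2, -0.6]
grip_width: 10.9
gripper_force: 29.9
```

drive_tool(series=[[1, [223, 358, 0], 0], [1, [223, 358, 0], 0], [1, [223, 358, 0], 0], [1, [223, 358, 0], 0], [1, [223, 358, 0], 0], [1, [223, 358, 0], 0], [1, [223, 358, 0], 0], [1, [223, 358, 0], 0], [1, [223, 358, 0], 0], [1, [223, 358, 0], 0]])

```text
clock: 39.85
tcp_pos: [599.8, 354.8, 130.0]
eef_rot: [-0.894, -3.011, 0.001]
ft_force: [-0.2, 0.6, 0.5]
grip_width: 10.6
gripper_force: 29.9
```

drive_tool(series=[[1, [0, 0, 50], 0], [1, [0, 0, 85], 0], [1, [0, 0, 98], 0], [1, [0, 0, 103], 0], [1, [0, 0, 105], 0], [1, [0, 0, 105], 0], [1, [0, 0, 105], 0]])

```text
clock: 40.72
tcp_pos: [600.4, 356.6, 26.6]
eef_rot: [0.892, 3.011, 0.002]
ft_force: [-0.6, 0.0, 0.1]
grip_width: 10.6
gripper_force: 29.9
```

drive_tool(series=[[1, [0, 0, 0.8], 0], [1, [0, 0, 0.8], 0], [0.85, [0, 0, 0.8], 0], [0.7, [0, 0, 0.8], 0], [0.7, [0, 0, 0.8], 0], [0.7, [0, 0, -20], 0], [0.7, [0, 0, -60], 0], [0.7, [0, 0, -105], 0], [0.7, [0, 0, -105], 0], [0.7, [0, 0, -105], 0]])

```text
clock: 41.98
tcp_pos: [599.7, 356.3, 130.9]
eef_rot: [0.892, 3.012, 0.0]
ft_force: [-0.3, 0.6, -0.9]
grip_width: 28.5
gripper_force: 0.0
```

```bash
python3 - <<'E'
from h import *
look('t7');stilts(cv2.imread('pics/t7.png'));shift((511,-70.5,130),np.deg2rad(185))
E
```

```text
[442.2 247.3] 38 z116 [ 564. -304.] z92 [ 567. -310.] z106 [ 565. -306.]
[484.  254.1] 41 z116 [ 552. -386.] z92 [ 555. -394.] z106 [ 553. -389.]
[433.7 282.4] 42 z116 [ 494. -286.] z92 [ 496. -292.] z106 [ 495. -288.]
[479.2 293.6] 40 z116 [ 474. -375.] z92 [ 476. -382.] z106 [ 475. -378.]
[432.3 328.8] 42 z116 [ 404. -283.] z92 [ 404. -288.] z106 [ 404. -285.]
[472.9 337. ] 46 z116 [ 390. -361.] z92 [ 390. -368.] z106 [ 390. -364.]
stilt px [322.8 267.7] 196 mid [528.1 -69.2] arms deg [-55.2  64.8 184.8] rmax [32.4, 30.1, 31.7]
tcp [599.  356.1 129.5] t 42.02 w 28.2 shift [-158.4 -405.7   -0. ] yaw -0.663 tiltz [-0.002 -0.001 -1.   ]
```

drive_tool(series=[[0.66, [-158, -406, 0], -0.663], [0.66, [-158, -406, 0], -0.663], [0.66, [-158, -406, 0], -0.663], [0.66, [-158, -406, 0], -0.663], [0.66, [-158, -406, 0], -0.663], [0.66, [-158, -406, 0], -0.663], [0.66, [-158, -406, 0], -0.663], [0.66, [-158, -406, 0], -0.663], [0.66, [-158, -406, 0], -0.663], [0.66, [-158, -406, 0], -0.663], [0.66, [-158, -406, 0], -0.663]])

```text
clock: 43.4
tcp_pos: [511.3, -68.9, 130.2]
eef_rot: [0.14, -3.138, -0.0]
ft_force: [0.6, -0.1, 0.3]
grip_width: 32.2
gripper_force: 0.0
```

```bash
python3 - <<'E'
from h import *
shift((511,-70.5,35),np.deg2rad(185));shift((586,272,130),np.deg2rad(185))
cv2.imwrite("pics/w4.png",bot.capture("wrist"))
E
```

```text
tcp [511.3 -68.9 130.2] t 43.4 w 32.2 shift [ 0.4 -1.6 95.2] yaw 0.002 tiltz [-0.001  0.    -1.   ]
tcp [511.3 -68.9 130.2] t 43.4 w 32.2 shift [-1.048e+02  3.329e+02  2.000e-01] yaw 0.002 tiltz [-0.001  0.    -1.   ]
```

View pics/w4.png

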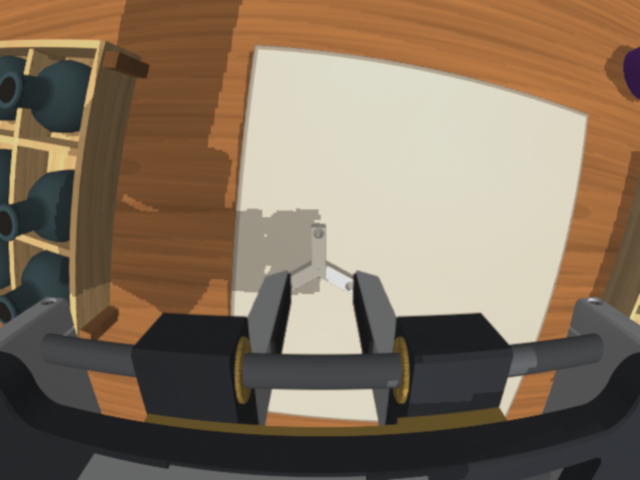

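Stilt 2's arm is at (319,250), centred between the fingers, with its middle ahead of them. Picking it.

drive_tool(series=[[0.66, [0, -0.5, 50], 0], [0.66, [0, -0.5, 80], 0], [0.66, [0, -0.5, 91], 0], [0.66, [0, -0.5, 95], 0], [0.66, [0, -0.5, 95], 0], [1, [0, -0.5, 95], 0], [1, [0, -0.5, 95], 0], [1, [0, -0.5, 95], 0], [1, [0, -0.5, 80], 0], [1, [0, -0.5, 40], 0], [1, [0, -0.5, 0], 0], [1, [0, -0.5, 0], 0]])

```text
clock: 44.95
tcp_pos: [513.9, -71.6, 134.9]
eef_rot: [-0.137, 3.131, -0.005]
ft_force: [-0.0, -0.2, -0.7]
grip_width: 10.7
gripper_force: 30.0
```

drive_tool(series=[[1, [-105, 334, 0], 0], [1, [-105, 334, 0], 0], [1, [-105, 334, 0], 0], [1, [-105, 334, 0], 0], [1, [-105, 334, 0], 0], [1, [-105, 334, 0], 0], [1, [-105, 334, 0], 0], [1, [-105, 334, 0], 0], [1, [-105, 334, 0], 0]])

```text
clock: 46.08
tcp_pos: [586.5, 269.8, 130.1]
eef_rot: [0.134, -3.138, 0.001]
ft_force: [0.6, -0.3, 0.1]
grip_width: 10.6
gripper_force: 30.0
```

drive_tool(series=[[1, [0, 0, 50], 0], [1, [0, 0, 85], 0], [1, [0, 0, 98], 0], [1, [0, 0, 103], 0], [1, [0, 0, 105], 0], [1, [0, 0, 105], 0], [1, [0, 0, 105], 0]])

```text
clock: 46.95
tcp_pos: [587.5, 271.4, 26.5]
eef_rot: [-0.137, 3.137, 0.001]
ft_force: [-0.1, -0.7, 0.1]
grip_width: 10.6
gripper_force: 30.0
```

drive_tool(series=[[1, [0, 0, 0.8], 0], [1, [0, 0, 0.8], 0], [0.85, [0, 0, 0.8], 0], [0.7, [0, 0, 0.8], 0], [0.7, [0, 0, 0.8], 0], [0.7, [0, 0, -20], 0], [0.7, [0, 0, -60], 0], [0.7, [0, 0, -120], 0], [0.7, [0, 0, -180], 0], [0.7, [0, 0, -200], 0], [0.7, [0, 0, -200], 0]])

```text
clock: 48.32
tcp_pos: [587.5, 271.4, 227.5]
eef_rot: [-0.137, 3.135, 0.001]
ft_force: [-0.4, -0.2, -1.0]
grip_width: 28.2
gripper_force: 0.0
```

drive_tool(series=[[0.7, [174, -196, -200], 0], [0.7, [174, -196, -200], 0], [0.7, [174, -196, -200], 0], [0.7, [174, -196, -200], 0], [0.7, [174, -196, -200], 0], [0.7, [174, -196, -200], 0], [0.7, [174, -196, -200], 0], [0.7, [174, -196, -200], 0], [0.7, [174, -196, -200], 0]])

```text
clock: 49.45
tcp_pos: [430.6, 61.5, 423.4]
eef_rot: [0.139, -3.135, -0.001]
ft_force: [0.6, 0.5, 0.9]
grip_width: 28.0
gripper_force: 0.0
```

```bash
python3 - <<'E'
from h import *
i=bot.capture("top");s=bot.capture("scene")
a=cv2.resize(i[185:365,75:510],None,fx=1.8,fy=1.8,interpolation=cv2.INTER_CUBIC)[:,:783];b=cv2.resize(s[160:345,140:575],(a.shape[1],270))
cv2.imwrite("pics/end.png",np.vstack([a[:325],b]))
E
```

```text
(no output)
```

View pics/end.png

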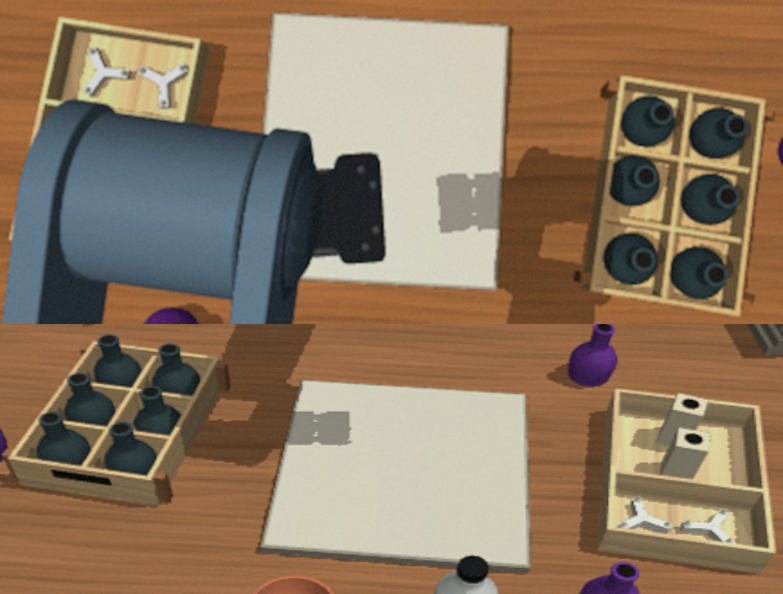

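The final check shows an empty shelf and all six vases upright, one per cell. The knocked one sits in the corner of its own cell, within the 8 mm of slack. Both posts stand in the large bay, both stilts lie in the small one, and the arm is clear.

```bash
python3 -c "
from workcell import bot
print(bot.hand_in())"
```

```text
the job is handed in; nothing more can be done
None
```

The job is handed in: all four kiln-shelf vases stand upright in their own crate cells, and both posts and both stilts are in their tray compartments; I left the packed vases, bottle, bowl and purple look-alikes alone, and one vase I had placed was knocked about 13 mm mid-run but stayed upright in its cell.

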